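# Square a notched sample plate and present its label to the reader

### The job

Find the glass sample plate that has a corner notch and lay it flat, label up, on the three-pin fixture with its plain end towards the single end pin; push it home so that its long edge touches both side pins and its plain end touches the end pin, and let go of it. Then pick it up by its clear glass, keeping off the frosted label end, and hold it level, label up, with the middle of the frosted end directly above the white square on the reader's foot, about 10 cm above the bench, frosted end pointing at the reader. Finish still holding it there with nothing else touching it, and leave the other things on the bench where they are.

Things in the scene. Friction and masses are not known exactly. Their poses are not given: they have to be found in the camera images.
- plate: Glass sample plate, 120 x 46 x 10 mm, about 0.13 kg, lying flat, label up, on the bench at any yaw. Origin: centre of its underside; z out of the label face, x along it to the frosted end. The 30 mm at +x (x = 30 to 60) are frosted white with a small paper label on top, the rest is clear. A 10 x 10 mm square notch is cut from the corner at +x, -y, in the frosted end.
- label (a point): Middle of the frosted end on the plate's top face: 45 mm from the plate's centre along its +x, 10 mm above its underside.
- fixture: Fixed dark steel base, 170 x 100 x 12 mm (long along x), with three steel pins, 10 mm diameter, 14 mm tall above it. Origin: centre of underside. Side pins centred at x = -48 and +48, y = +28 mm; end pin at x = -65, y = 0. The -y side and +x end are open. A plate fully home has its axes along the fixture's: frosted end at +x, notch at the open -y side.
- seat (a point): Point on the fixture's base (12 mm above the bench) where the centre of the plate's underside lies when its +y long edge touches both side pins and its plain end the end pin; axes as the fixture's.
- reader: Label reader, fixed. Grey foot 190 x 100 x 8 mm from x = -45 to +145 mm with a white 20 mm square in a dark border. A black column at x = 100 mm carries a grey head that reaches forward to x = 60 mm, 130 to 230 mm above the bench, looking down at the square. Origin: on the bench under the square; +x points from square to column: the plate is held with its x along this.
- spot (a point): Centre of the white square, 9 mm above the bench, straight above the reader's origin.
- spare: Another glass plate of the same size and frosting, but with four square corners and no notch; leave it alone. Origin: centre of its underside. Its place and that of the notched plate may be swapped.
- jar: Jar 56 mm in diameter, 75 mm tall, beyond the fixture; leave alone. Origin: centre of underside.
- spray: Metal can 60 mm in diameter, 170 mm tall, at the back; leave alone. Origin: centre of underside.
- mug: White mug, 80 mm in diameter, 90 mm tall, at the right; leave alone. Origin: centre of underside.
- driver: Screwdriver lying on the bench, near the robot on the right; leave alone. Its x runs along it towards the tip.
- bearing: Steel bearing ring, 52 mm in diameter, 14 mm tall, near the robot; leave alone. Origin: centre of underside.
- wrench: Wrench lying on the bench at the left; leave alone. Its x runs along it.
Things that resemble listed ones, but are neither listed nor needed, are in the scene too. What is shaped like the plate but orange or purple is not meant.

How it is judged (in metres and radians):
On the way:
1. the notched plate lies flat on the fixture, label up, frosted end away from the end pin, home against all three pins, and is let go (x of plate in the frame of seat between -0.0025 and 0.0025 m and y of plate in the frame of seat between -0.0025 and 0.0025 m and z of plate in the frame of seat between -0.002 and 0.002 m and angle between the x axis of plate and the x axis of seat, either way round below 0.04 rad and x of label in the frame of seat above 0.03 m and angle between plate's own z axis and vertical below 0.05 rad and contact force between plate and the fingers below 0.1 N and linear speed of plate below 0.01 m/s), for 0.2 s.
At the end, for the whole second after the job is handed in: The notched plate is held still by its clear glass, 60 to 140 mm above the bench, level and label up within 7 degrees, middle of the frosted end within 15 mm of straight above the white square, pointing at the reader within 11 degrees, touching neither reader nor fixture (horizontal distance between label and spot below 0.015 m and height (world z) of label between 0.06 and 0.14 m and angle between plate's own z axis and vertical below 0.12 rad and angle between the x axis of plate and the x axis of reader, either way round below 0.2 rad and x of plate in the frame of reader below -0.02 m and x of the grasp point in the frame of plate below 0.019 m and contact force between plate and the fingers above 1 N and contact force between plate and reader below 0.1 N and contact force between plate and fixture below 0.1 N and linear speed of plate below 0.02 m/s and angular speed of plate below 0.2 rad/s); the arm keeps its last pose, push and grip.
It fails at once if another loose thing on the bench is shifted by more than 20 mm (distance of any of spare, jar, spray, mug, driver, bearing, wrench from where it was at the start of the episode above 0.02 m).
It also fails if it takes over 58 s, if anything falls off the work surface, if the arm or the gripper's body presses on something with over 40 N, if the wrist force passes 120 N, or if a joint passes its speed limit or range.

### The arm

A 6-joint arm with a two-finger parallel gripper is mounted at the origin on the work surface. World frame = base frame: x ahead of the robot, y to its left, z up, the work surface at z = 0. Lengths are in mm, angles in rad, forces in N, time in s.
With the tool pointing down it reaches from about 350 to 775 mm from the base axis. Payload 7.3 kg.
Tool frame: the origin (TCP) lies midway between the tips of the shut fingers; the grasp point (between the pads) lies 19 mm behind it (bot.tcp_to_grasp is the distance from the TCP to the grasp point, in mm); z points along the fingers, y is the line along which they close (so a half turn about z gives the same grasp; the last joint's range is limited). The gripper opens to 92 mm and grips with 3 to 60 N. Pads are 19 mm wide; open, the fingers measure 130 mm over their backs; the gripper's body (75 mm by 190 mm) begins 47 mm behind the grasp point.
Start: joints at [-1.339, 0.342, 1.524, -0, 1.275, -0.146], TCP at [193.683, -487.987, 226.741] pointing down, gripper open.
Joint ranges: [-2.53, 2.53], [-0.77, 2.02], [0.04, 2.7], [-1, 4.14], [0.28, 2.66], [-3.11, 3.11]. Speed limits (rad/s): [2.57, 2.57, 3.14, 3.14, 3.14, 3.14].

### API

Orientations are given as [roll, pitch, yaw] about the fixed x, y, z axes, in that order (R = Rz(yaw) Ry(pitch) Rx(roll)).
In Python, from plant import bot, viewer gives the robot as it stands. The module is installed in compiled form; this text tells all that it offers.
- The arm moves only by the shell command python3 -m handwheel 'ROWS'. ROWS is text: rows parted by semicolons, each of 7 numbers parted by spaces: the shift along the tool's x, y, z scaled (see below), then the turn, a rotation vector about the tool's x, y, z scaled (see below), then the opening, from -1 (shut) to 1 (fully open), so that 0 is half open. In form: tx ty tz rx ry rz gripper; .... A call has 1 to 8 rows; each row is the pose to reach, as a shift and turn from the pose commanded when the call began, along the tool's axes at that moment, turning the shorter way round; what a row does not reach only later rows make up. The controller multiplies each number of a shift by 10 cm and each number of a turn by pi rad. A row lasts 1/12 s, in which the tool goes at most 41.7 mm and 7.16 degrees, less where a joint would pass 70% of its speed; a pose out of reach is approached as far as the arm can. A call with a number of a shift or a turn outside -1 to 1 is refused whole. A call with a gripper value outside its range is refused whole. The fingers move at their own pace and stop on an object; the grip force is fixed at half the most. Time passes only in rows, so rows that repeat a pose let the fingers close. It gives the time, the measured TCP pose, the force, the opening and the grip force at its end, in the units of the state.
- bot.get_obs(): the state, without advancing time (a new reading comes with each control period).
- viewer.capture(name): name is "scene" or "top"; returns a dict with "frame" (420x560x3 uint8, red, green, blue), "fov_y" (degrees; the focal length in pixels is half the picture's height over the tangent of half this angle, whatever the lens; pixels are square), "cx", "cy" (the principal point, pixels), "T" (4x4, takes a point from camera to world coordinates). Camera axes: x right, y down, z forward; pixel columns grow to the right and rows downward; lengths in mm; the calibration is good to about 2 mm. A picture is of the moment at which its call begins. There is no depth.
- bot.close_job(): hands the job in; it is judged then, once.
Trained networks look in a picture, given as the dict that the camera call returned (one of the last four; its "shot" number tells which), for a name from the list of things; names that differ only in an ending like _2 or _b are one class to them, and where a whole thing is asked for, a point or a joint stands for the part that bears it (a point fixed in the world has none). Each returns a list of dicts, best first, with "score" (0 to 1); they miss things now and then, are a little off and sometimes report something else, mostly with a low value. They report only what shows in the picture. A call takes as long as a camera call. They do not tell look-alikes from the thing itself.
- viewer.recognise(target, picture): "centre" ([column, row] in pixels, amid what is visible of it).
- viewer.cut_out(target, picture): "pixels" (420x560 bool, what is visible of it) and "centre" ([column, row] in pixels, amid what is visible of it).
The state is a dict: "time": time; "joint_positions": joint angles; "dq": joint speeds; "tau": joint torques, N m; "tool_pos": TCP position; "tcp_rot": TCP orientation; "contact_force": force on the tool from outside, world axes, zero at the start; "moment": the same for the moment, N m; "grip_width": finger opening in mm; "finger_force": force on a finger pad.
Only numpy, scipy, OpenCV 4.12 (cv2) and the standard library are available. Lean on these libraries where they do the work, as an engineer would, in place of code of your own. Each camera call takes 0.05 s, during which the arm holds its last target. There are 200 camera calls.

## Working session

There is one attempt and no reset: what is moved stays moved. The work goes in short steps, Python scripts to look and compute and a shell command to move; the robot and the scene stay as the last step left them, time stands still between calls to the robot, and variables do not carry over. Pictures are saved under pics/ and viewed, at most 10 in all, crops included, and the job is handed in when it is done.

```bash
mkdir -p pics; python3 - <<'E'
from plant import bot, viewer
import cv2,numpy as np,pickle
for n in("top","scene"):
    p=viewer.capture(n); pickle.dump(p,open(n+".pkl","wb"))
    cv2.imwrite(f"pics/{n}1.png",p["frame"][:,:,::-1]); print(n,p["fov_y"],p["cx"],p["cy"],p["T"].round(3).tolist())
    for t in("plate","fixture","reader"):
        print(t,[(np.round(d["centre"]).tolist(),round(d["score"],2)) for d in viewer.recognise(t,p)])
print(bot.get_obs())
E
```

```text
top 45.68437653226779 276.6000443247744 213.59524553574795 [[0.022, -0.996, 0.088, 421.871], [-0.999, -0.024, -0.021, 26.222], [0.023, -0.088, -0.996, 1291.169], [0.0, 0.0, 0.0, 1.0]]
plate [([238.0, 95.0], 0.81), ([169.0, 254.0], 0.76), ([328.0, 304.0], 0.71), ([166.0, 324.0], 0.7), ([100.0, 287.0], 0.64)]
fixture [([280.0, 226.0], 0.94)]
reader [([413.0, 190.0], 0.88)]
scene 54.028792641706914 275.8037575565629 202.4454577443122 [[0.141, 0.639, -0.756, 1386.77], [0.99, -0.089, 0.109, -122.136], [0.002, -0.764, -0.645, 749.443], [0.0, 0.0, 0.0, 1.0]]
plate [([344.0, 143.0], 0.85), ([359.0, 174.0], 0.84), ([344.0, 294.0], 0.78), ([403.0, 152.0], 0.64), ([275.0, 202.0], 0.43)]
fixture [([272.0, 199.0], 0.87)]
reader [([131.0, 215.0], 0.57), ([273.0, 198.0], 0.47)]
{'time': 0.4, 'joint_positions': array([-1.33900130e+00,  3.42133669e-01,  1.52424473e+00, -8.33355085e-07,
        1.27540474e+00, -1.46011483e-01]), 'dq': array([-1.28781289e-03,  3.54815761e-04, -1.63288873e-03, -1.08936811e-03,
       -1.07748222e-05, -9.72558568e-04]), 'tau': array([-6.77861481e-04, -4.30715883e+01, -2.44194049e+01,  7.17944512e-02,
        5.02234627e-02, -3.10174551e-05]), 'tool_pos': array([ 193.66662383, -487.91999634,  226.62048292]), 'tcp_rot': array([-3.14140407e+00, -2.69262745e-05,  3.77806753e-01]), 'contact_force': array([ 0.79687248, -0.1415106 , -0.48397344]), 'moment': array([ 0.00452773, -0.087691  , -0.02548609]), 'finger_force': 0.0, 'grip_width': 91.96662408933656}
```

View pics/top1.png

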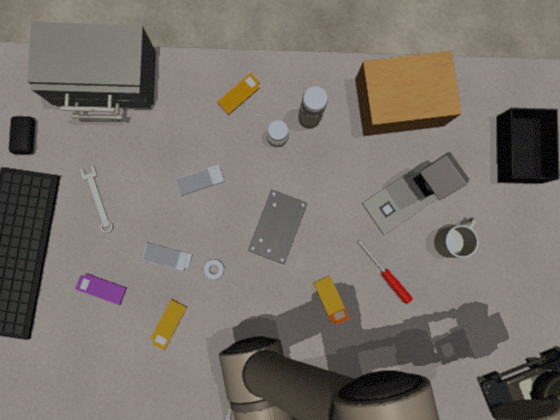

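```bash
python3 - <<'E'
import cv2,pickle,numpy as np
f=pickle.load(open("top.pkl","rb"))["frame"][:,:,::-1]
c=[cv2.resize(f[r-33:r+33,q-44:q+44],(400,300),interpolation=3) for q,r in((238,95),(169,254),(328,304),(100,287))]
cv2.imwrite("pics/crop.png",np.vstack([np.hstack(c[:2]),np.hstack(c[2:])]))
E
```

```text
(no output)
```

View pics/crop.png

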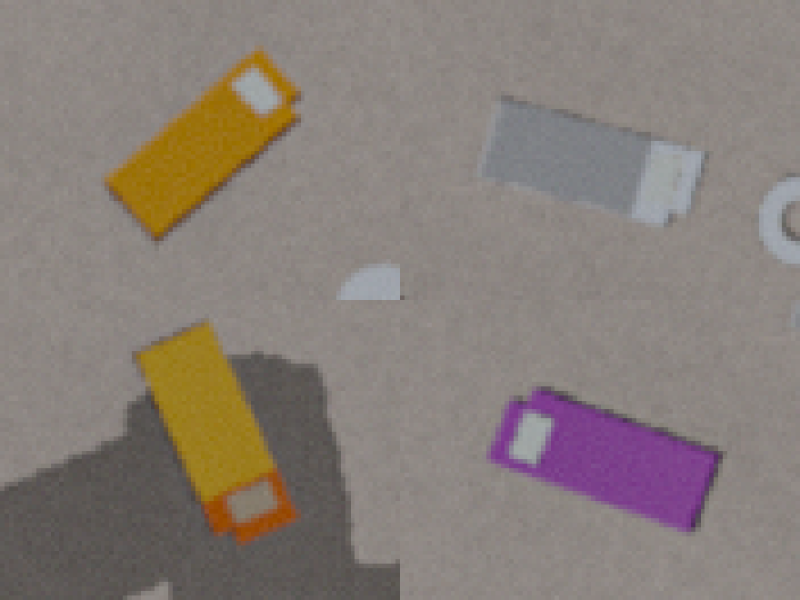

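Top view: the candidates for the notched plate are the clear plates at (169,254), with a notch visible at its lower right frosted corner, and at (200,180). The orange ones at (238,95), (168,324) and (330,300) and the purple one at (100,288) are not meant. I choose (169,254). Next I'll look at the fixture pins, the reader and the second plate.

```bash
cat > h.py <<'E'
import numpy as np,cv2
def ray(p,uv,z):
    f=p["frame"].shape[0]/2/np.tan(np.radians(p["fov_y"]/2)); T=p["T"]
    d=T[:3,:3]@np.array([(uv[0]-p["cx"])/f,(uv[1]-p["cy"])/f,1]); return T[:3,3]+d*(z-T[2,3])/d[2]
def proj(p,X):
    f=p["frame"].shape[0]/2/np.tan(np.radians(p["fov_y"]/2)); T=p["T"]
    c=T[:3,:3].T@(np.array(X)-T[:3,3]); return np.array([p["cx"]+f*c[0]/c[2],p["cy"]+f*c[1]/c[2]])
E
python3 - <<'E'
import cv2,pickle,numpy as np
t=pickle.load(open("top.pkl","rb"));s=pickle.load(open("scene.pkl","rb"))
def c(p,q,r,w): return cv2.resize(p["frame"][r-3*w:r+3*w,q-4*w:q+4*w,::-1],(400,300),interpolation=cv2.INTER_CUBIC)
cv2.imwrite("pics/crop2.png",np.vstack([np.hstack([c(t,278,227,14),c(s,273,198,20)]),np.hstack([c(t,200,180,11),c(t,400,200,14)])]))
E
```

```text
(no output)
```

View pics/crop2.png

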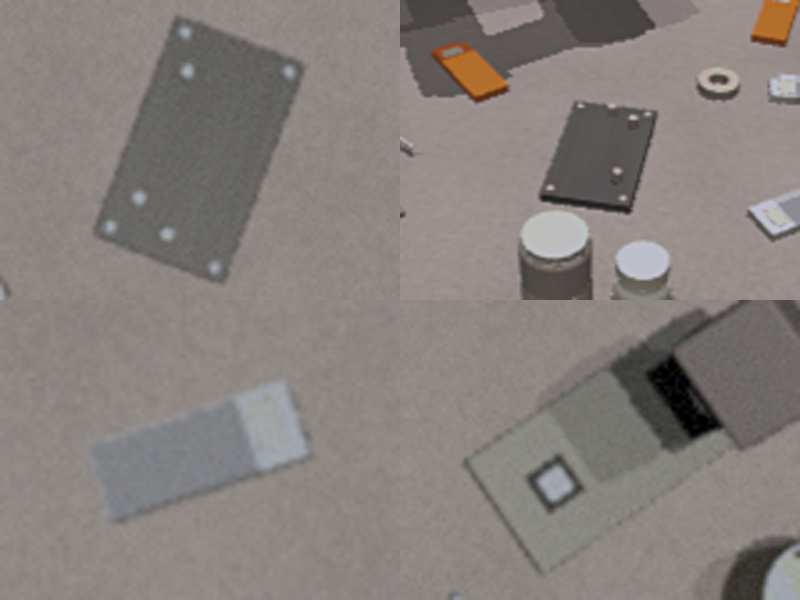

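The spare at (200,180) has four square corners, so (169,254) is the notched plate. In the full picture the side pins are near (275,205) and (261,240), the end pin is near (269,250.5), and the reader's square is near (387,209).

```bash
python3 - <<'E'
from plant import bot, viewer
import cv2,numpy as np,pickle
from h import *
from scipy.optimize import least_squares
t=pickle.load(open("top.pkl","rb"))
p=viewer.capture("top")
g=p["frame"].astype(float).mean(2)
def blob(x,y,w=4):
    x0,y0=int(round(x)),int(round(y)); a=g[y0-w:y0+w+1,x0-w:x0+w+1]; a=np.clip(a-np.median(a)-12,0,None)
    Y,X=np.mgrid[-w:w+1,-w:w+1]; a=a*(X**2+Y**2<=10); return np.array([x0+(a*X).sum()/a.sum(),y0+(a*Y).sum()/a.sum()])
F=lambda x,y:(222+x/3.571-.5,185+y/3.571-.5)
pins=[blob(*F(*c)) for c in((188,71),(140,197),(167,234))]
M=[(48,28),(-48,28),(-65,0)]
W=np.array([ray(p,u,26)[:2] for u in pins]); print("pins",np.array(pins).round(1).tolist(),W.round(1).tolist())
def rt(v,m): c,s=np.cos(v[2]),np.sin(v[2]); return np.array([v[0]+c*m[0]-s*m[1],v[1]+s*m[0]+c*m[1]])
s=least_squares(lambda v:np.concatenate([rt(v,m)-w for m,w in zip(M,W)]),[W[:,0].mean(),W[:,1].mean(),-.3]); print("fixture",s.x.round(3),s.fun.round(1))
seat=rt(s.x,(0,0)); 
# seat: side pins y=28 r5 -> edge y=23 -> centre y 0 ; end pin x=-65+5=-60 -> centre x 0
sq=blob(387,209.2,5); print("spot",sq,ray(p,sq,9)[:2].round(1))
R=lambda x,y:ray(p,(344+(x-400)/3.571-.5,158+(y-300)/3.571-.5),8)[:2]
a,b,c,d=R(467,462),R(545,572),R(735,445),R(610,368)
print("foot",np.linalg.norm(b-a),[float(np.degrees(np.arctan2(*(v)[::-1]))) for v in(c-b,d-a,a-b)])
for d in viewer.cut_out("plate",p):
    if np.hypot(*(np.array(d["centre"])-(169,254)))<12:
        m=d["pixels"].astype(np.uint8); k=max(cv2.findContours(m,0,2)[0],key=cv2.contourArea)
        P=np.array([ray(p,u[0],8)[:2] for u in k],np.float32); print("plate",cv2.minAreaRect(P),d["score"])
fr=np.array([ray(p,(182,262),10)]);print(fr)
E
```

```text
pins [[274.1, 204.4], [260.5, 239.9], [268.4, 250.0]] [[557.4, 6.0], [466.2, 38.4], [441.0, 17.8]]
fixture [ 5.02385e+02 -4.12200e+00 -3.42000e-01] [-0.4  0.1  0.3 -0.   0.1 -0.1]
spot [387.034078   209.02347596] [ 554.4 -287.9]
foot 97.44764723399072 [-55.41694008567869, -55.55809218553661, 36.00828180985112]
plate ((418.82037353515625, 277.5458984375), (120.72648620605469, 45.993431091308594), 76.76473236083984) 0.84
[[406.05284522 237.05959331  10.        ]]
```

```bash
cat >> h.py <<'E'
def plan(x,y,z,psi):
    from plant import bot
    from scipy.spatial.transform import Rotation as R
    o=bot.get_obs(); r=R.from_euler("xyz",o["tcp_rot"]); t=R.from_euler("xyz",[np.pi,0,psi])
    print("t",round(o["time"],1),"pos",o["tool_pos"].round(1),"rpy",o["tcp_rot"].round(3),"F",o["contact_force"].round(1),"w",round(o["grip_width"],1),"ff",round(o["finger_force"],1))
    print("shift",(r.inv().apply(np.array([x,y,z])-o["tool_pos"])/100).round(3),"turn",((r.inv()*t).as_rotvec()/np.pi).round(4))
E
H="python3 -m handwheel"
python3 -m handwheel '1 -0.7 0 0 0 -0.306 1; 1 -0.7 0 0 0 -0.306 1; 1 -0.7 0 0 0 -0.306 1; 1 -0.7 0 0 0 -0.306 1; 1 -0.7 0 0 0 -0.306 1; 1 -0.7 0 0 0 -0.306 1; 1 -0.7 0 0 0 -0.306 1; 1 -0.7 0 0 0 -0.306 1'
python3 -m handwheel '1 0.3 0 0 0 0 1; 1 0.3 0 0 0 0 1; 1 0.3 0 0 0 0 1'
python3 -m handwheel '1 0.3 0 0 0 0 1; 1 0.3 0 0 0 0 1; 1 0.3 0 0 0 0 1'
python3 -m handwheel '1 0.1 0 0 0 0 1; 1 0.1 0 0 0 0 1; 1 0.1 0 0 0 0 1'
python3 -c "from h import *;plan(418.8,277.5,100,1.340)"
```

```text
time: 1.17
tool_pos: [260.9, -385.9, 226.9]
tcp_rot: [3.141, 0.0, 1.346]
contact_force: [0.6, -0.0, 0.9]
grip_width: 91.8
finger_force: 0.0
time: 1.42
tool_pos: [313.7, -292.7, 226.7]
tcp_rot: [-3.142, -0.002, 1.339]
contact_force: [0.0, -0.2, -0.6]
grip_width: 91.5
finger_force: 0.0
time: 1.67
tool_pos: [366.2, -202.0, 226.9]
tcp_rot: [3.141, -0.001, 1.34]
contact_force: [0.3, -0.5, -0.6]
grip_width: 92.0
finger_force: 0.0
time: 1.92
tool_pos: [398.4, -106.4, 226.9]
tcp_rot: [3.141, -0.001, 1.341]
contact_force: [-1.6, -0.3, 0.1]
grip_width: 91.9
finger_force: 0.0
t 1.9 pos [ 398.4 -106.4  226.9] rpy [ 3.141e+00 -1.000e-03  1.341e+00] F [-1.6 -0.3  0.1] w 91.9 ff 0.0
shift [ 3.783 -0.676  1.274] turn [ 0.0001 -0.0004  0.0004]
```

```bash
python3 -m handwheel '0.95 -0.17 0.2 0 0 0 1; 0.95 -0.17 0.2 0 0 0 1; 0.95 -0.17 0.2 0 0 0 1'
python3 -m handwheel '0.95 -0.17 0.2 0 0 0 1; 0.95 -0.17 0.2 0 0 0 1; 0.95 -0.17 0.2 0 0 0 1'
python3 -m handwheel '0.95 -0.17 0.2 0 0 0 1; 0.95 -0.17 0.2 0 0 0 1; 0.95 -0.17 0.2 0 0 0 1'
python3 -m handwheel '0.93 -0.17 0.2 0 0 0 1; 0.93 -0.17 0.2 0 0 0 1; 0.93 -0.17 0.2 0 0 0 1; 0.93 -0.17 0.2 0 0 0 1'
python3 -c "
from h import *;plan(418.8,277.5,4,1.340)
from plant import viewer
import pickle;p=viewer.capture('scene');print(proj(p,(418.8,277.5,10)));f=p['frame'][80:260,240:480,::-1];cv2.imwrite('pics/s2.png',cv2.resize(f,(800,600),interpolation=2))"
```

```text
time: 2.17
tool_pos: [402.1, -9.9, 206.0]
tcp_rot: [-3.14, -0.001, 1.341]
contact_force: [-0.7, -0.7, -0.6]
grip_width: 91.6
finger_force: 0.0
time: 2.42
tool_pos: [407.6, 86.3, 186.0]
tcp_rot: [-3.14, -0.001, 1.341]
contact_force: [-0.6, -0.1, -0.2]
grip_width: 91.5
finger_force: 0.0
time: 2.67
tool_pos: [413.1, 182.7, 165.9]
tcp_rot: [-3.141, -0.001, 1.341]
contact_force: [-1.3, -0.1, 0.6]
grip_width: 91.7
finger_force: 0.0
time: 3.0
tool_pos: [417.9, 275.9, 145.8]
tcp_rot: [-3.141, 0.0, 1.343]
contact_force: [0.0, -0.0, 0.2]
grip_width: 92.0
finger_force: 0.0
t 3.0 pos [417.9 275.9 145.8] rpy [-3.141  0.     1.343] F [ 0.  -0.   0.2] w 92.0 ff 0.0
shift [0.018 0.007 1.418] turn [-0.0003  0.0001  0.001 ]
[360.39787065 173.02781923]
```

View pics/s2.png

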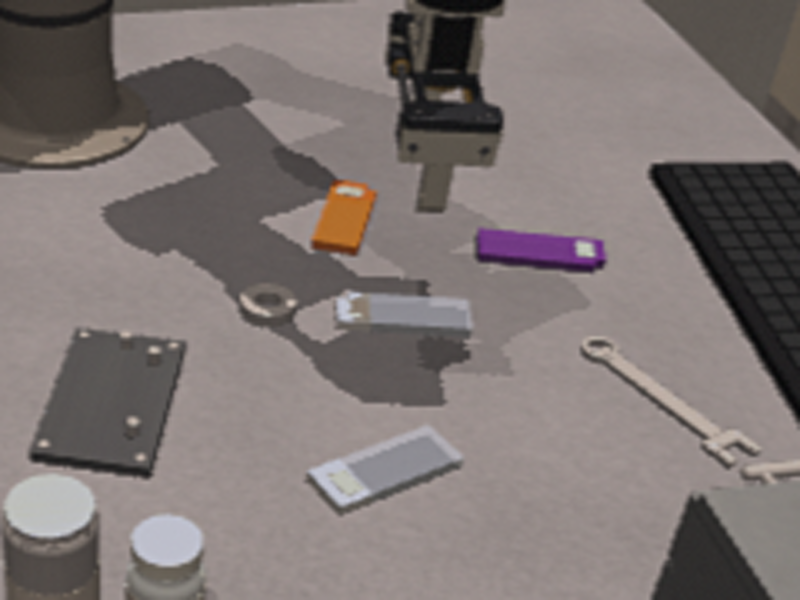

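The scene view confirms the plate centre at crop (402,312), as predicted, with clear room on both sides for the fingers. Next I descend and grip.

```bash
python3 -m handwheel '0.018 0.007 0.9 0 0 0 1; 0.018 0.007 0.9 0 0 0 1; 0.018 0.007 0.9 0 0 0 1; 0.018 0.007 0.9 0 0 0 1' >/dev/null
python3 -m handwheel '0 0 0.2 0 0 0 1; 0 0 0.4 0 0 0 1; 0 0 0.52 0 0 0 1; 0 0 0.52 0 0 0 1;0 0 0.52 0 0 0 1'
python3 -m handwheel '0 0 0 0 0 0 -1; 0 0 0 0 0 0 -1; 0 0 0 0 0 0 -1; 0 0 0 0 0 0 -1; 0 0 0 0 0 0 -1; 0 0 0 0 0 0 -1; 0 0 0 0 0 0 -1; 0 0 0 0 0 0 -1'
python3 -c "from h import *;plan(418.8,277.5,4,1.340)"
```

```text
time: 3.8
tool_pos: [420.8, 274.8, 6.6]
tcp_rot: [3.14, -0.001, 1.338]
contact_force: [0.4, 0.3, 0.3]
grip_width: 92.0
finger_force: 0.0
time: 4.47
tool_pos: [419.2, 274.9, 4.6]
tcp_rot: [-3.141, 0.0, 1.339]
contact_force: [-1.8, 0.9, 1.6]
grip_width: 45.4
finger_force: 30.0
t 4.5 pos [419.2 274.9   4.6] rpy [-3.141  0.     1.339] F [-1.8  0.9  1.6] w 45.4 ff 30.0
shift [ 0.024 -0.01   0.006] turn [-0.0002  0.0001 -0.0003]
```

```bash
python3 -m handwheel '0 0 -0.3 0 0 0 -1; 0 0 -0.6 0 0 0 -1; 0 0 -1 0 0 0 -1; 0 0 -1 0 0 0 -1; 0 0 -1 0 0 0 -1'
python3 -c "from h import *;plan(509.3,-12.9,80,2.7996)"
```

```text
time: 4.88
tool_pos: [420.7, 275.5, 106.4]
tcp_rot: [3.138, -0.003, 1.339]
contact_force: [0.5, -0.2, -1.7]
grip_width: 45.3
finger_force: 30.0
t 4.9 pos [420.7 275.5 106.4] rpy [ 3.138e+00 -3.000e-03  1.339e+00] F [ 0.5 -0.2 -1.7] w 45.3 ff 30.0
shift [-2.605  1.523  0.263] turn [ 1.600e-03  2.000e-04 -4.648e-01]
```

```bash
python3 -m handwheel '-0.3 0.15 0 0 0 0 -1; -0.95 0.5 0 0 0 0 -1; -0.95 0.5 0 0 0 0 -1; -0.95 0.5 0 0 0 0 -1' >/dev/null
python3 -m handwheel '-0.95 0.5 0 0 0 0 -1; -0.95 0.5 0 0 0 0 -1; -0.95 0.5 0 0 0 0 -1' > /dev/null
python3 -m handwheel '-0.7 0.52 0 0 0 -0.465 -1; -0.7 0.52 0 0 0 -0.465 -1; -0.7 0.52 0 0 0 -0.465 -1; -0.7 0.52 0 0 0 -0.465 -1; -0.7 0.52 0 0 0 -0.465 -1; -0.7 0.52 0 0 0 -0.465 -1; -0.7 0.52 0 0 0 -0.465 -1; -0.7 0.52 0 0 0 -0.465 -1'
python3 -c "from h import *;plan(509.3,-12.9,80,2.7996)"
```

```text
time: 6.13
tool_pos: [506.7, -12.5, 102.8]
tcp_rot: [-3.14, -0.003, 2.324]
contact_force: [-0.5, -0.4, -1.4]
grip_width: 45.6
finger_force: 30.0
t 6.1 pos [506.7 -12.5 102.8] rpy [-3.140e+00 -3.000e-03  2.324e+00] F [-0.5 -0.4 -1.4] w 45.6 ff 30.0
shift [-0.021  0.017  0.228] turn [-0.0004 -0.001  -0.1515]
```

```bash
python3 -m handwheel '-0.02 0.02 0.4 0 0 -0.151 -1; -0.02 0.02 0.4 0 0 -0.151 -1; -0.02 0.02 0.4 0 0 -0.151 -1; -0.02 0.02 0.4 0 0 -0.151 -1; -0.02 0.02 0.4 0 0 -0.151 -1; -0.02 0.02 0.4 0 0 -0.151 -1' >/dev/null
python3 - <<'E'
from h import *
plan(509.3,-12.9,17.5,2.7996)
from plant import viewer,bot
p=viewer.capture("scene"); o=bot.get_obs(); x,y,z=o["tool_pos"]; a=o["tcp_rot"][2]-np.pi
c,s=np.cos(a),np.sin(a); img=p["frame"][:,:,::-1].copy()
im=cv2.resize(img[130:250,195:355],(800,600),interpolation=cv2.INTER_CUBIC)
cx,cy=x-2.4*c,y-2.4*s
for zz,col in((z+5.4,(0,0,255)),(z-4.6,(0,255,0))):
    q=[]
    for u,v in((60,23),(60,-23),(-60,-23),(-60,23)):
        k=(proj(p,(cx+c*u-s*v,cy+s*u+c*v,zz))-(195,130)+.5)*5; q.append(k.round().astype(int))
    cv2.polylines(im,[np.array(q)],True,col,1)
cv2.imwrite("pics/s3.png",im)
E
```

```text
t 6.6 pos [509.8 -12.7  63.4] rpy [-3.141e+00 -2.000e-03  2.789e+00] F [ 0.   0.3 -0.6] w 45.5 ff 30.0
shift [ 0.003 -0.004  0.459] turn [-0.0001 -0.0008 -0.0034]
```

View pics/s3.png

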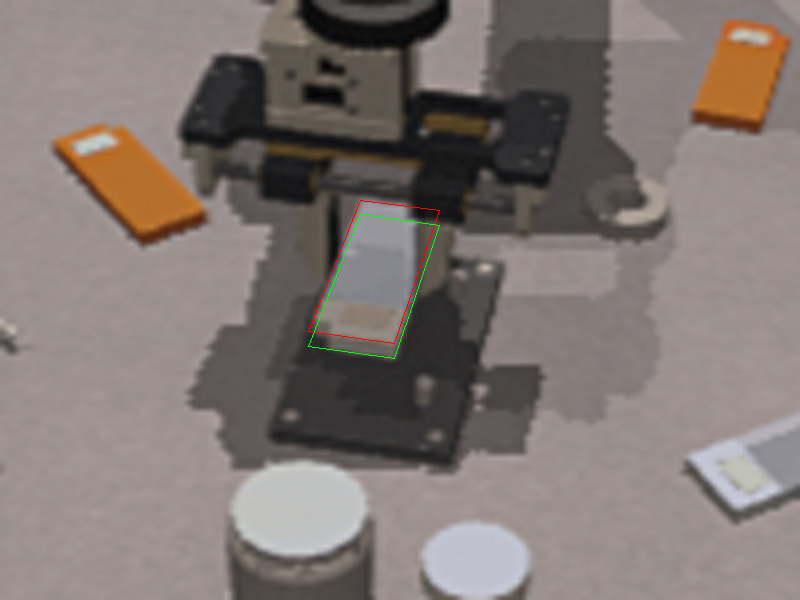

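The plate sits level in the gripper, matching the predicted outline to about 2 mm: frosted end at crop (365,325), notch at the lower left. I lower it onto the open area of the base, then slide it home.

```bash
python3 -m handwheel '0 0 0.2 0 0 -0.0034 -1; 0 0 0.35 0 0 -0.0034 -1; 0 0 0.42 0 0 -0.0034 -1; 0 0 0.45 0 0 -0.0034 -1; 0 0 0.46 0 0 -0.0034 -1; 0 0 0.46 0 0 -0.0034 -1'
python3 -c "from h import *;plan(504.7,-4.9,17,2.7996)"
```

```text
time: 7.18
tool_pos: [510.8, -13.1, 18.9]
tcp_rot: [-3.142, 0.0, 2.802]
contact_force: [-0.0, 0.0, -1.2]
grip_width: 45.1
finger_force: 30.0
t 7.2 pos [510.8 -13.1  18.9] rpy [-3.142  0.     2.802] F [-0.   0.  -1.2] w 45.1 ff 30.0
shift [0.085 0.057 0.019] turn [-0.      0.0001  0.0008]
```

```bash
python3 -m handwheel '0 0 0.015 0 0 0 -1; 0 0 0.015 0 0 0 -1; 0 0 0.015 0 0 0 -1'
python3 -m handwheel '0 0 0.01 0 0 0 -1; 0 0 0.01 0 0 0 -1; 0 0 0.01 0 0 0 -1'
python3 -c "from h import *;plan(504.7,-4.9,17,2.7996)"
```

```text
time: 7.43
tool_pos: [510.9, -13.1, 17.7]
tcp_rot: [3.142, 0.001, 2.802]
contact_force: [-0.1, -0.0, -1.3]
grip_width: 45.7
finger_force: 30.0
time: 7.68
tool_pos: [510.9, -13.2, 16.6]
tcp_rot: [3.142, 0.001, 2.803]
contact_force: [-0.4, 0.1, 3.3]
grip_width: 45.4
finger_force: 30.0
t 7.7 pos [510.9 -13.2  16.6] rpy [3.142e+00 1.000e-03 2.803e+00] F [-0.4  0.1  3.3] w 45.4 ff 30.0
shift [ 0.086  0.057 -0.004] turn [0.     0.0003 0.001 ]
```

Contact with the base. Next I slide it in y toward the side pins, in small steps, watching the force.

```bash
python3 -m handwheel '0 0.02 0 0 0 0.001 -1; 0 0.04 0 0 0 0.001 -1; 0 0.04 0 0 0 0.001 -1' | sed -n '2p;4p'
python3 -m handwheel '0 0.015 0 0 0 0 -1; 0 0.015 0 0 0 0 -1' | sed -n '2p;4p'
python3 -m handwheel '0 0.01 0 0 0 0 -1; 0 0.01 0 0 0 0 -1' | sed -n '2p;4p'
python3 -c "from h import *;plan(504.7,-4.9,17,2.7996)"
```

```text
tool_pos: [512.3, -9.3, 16.6]
contact_force: [-1.0, -2.5, 4.4]
tool_pos: [512.8, -8.0, 16.6]
contact_force: [-1.1, -2.6, 5.0]
tool_pos: [512.9, -7.8, 16.6]
contact_force: [-2.7, -6.2, 6.2]
t 8.3 pos [512.9  -7.8  16.6] rpy [-3.14e+00  1.00e-03  2.80e+00] F [-2.7 -6.2  6.2] w 45.4 ff 30.0
shift [ 0.087 -0.    -0.004] turn [-0.0004  0.0002  0.0001]
```

Side pins reached (the force rises at the predicted place). Next comes the slide toward the end pin.

```bash
python3 -m handwheel '0.03 0 0 0 0 0 -1; 0.06 0 0 0 0 0 -1; 0.06 0 0 0 0 0 -1' | sed -n '2p;4p'
python3 -m handwheel '0.015 0 0 0 0 0 -1; 0.015 0 0 0 0 0 -1' | sed -n '2p;4p'
python3 -m handwheel '0.01 0 0 0 0 0 -1; 0.01 0 0 0 0 0 -1' | sed -n '2p;4p'
python3 -c "from h import *;plan(504.7,-4.9,17,2.7996)"
```

```text
tool_pos: [508.1, -6.1, 16.6]
contact_force: [0.7, -8.6, 1.7]
tool_pos: [507.1, -5.7, 16.6]
contact_force: [1.4, -8.5, 2.7]
tool_pos: [506.3, -5.4, 16.6]
contact_force: [1.8, -8.4, 1.3]
t 8.8 pos [506.3  -5.4  16.6] rpy [-3.141  0.004  2.8  ] F [ 1.8 -8.4  1.3] w 45.2 ff 30.0
shift [ 0.017 -0.    -0.004] turn [-0.0002  0.0012  0.    ]
```

```bash
for i in 1; do python3 -m handwheel '0.01 0 0 0 0 0 -1; 0.01 0 0 0 0 0 -1' | sed -n '2p;4p'; done
python3 -m handwheel '0.01 0 0 0 0 0 -1; 0.01 0 0 0 0 0 -1' | sed -n '2p;4p'
python3 -m handwheel '0.01 0 0 0 0 0 -1; 0.01 0 0 0 0 0 -1' | sed -n '2p;4p'
python3 -c "from h import *;plan(504.7,-4.9,17,2.7996)"
```

```text
tool_pos: [505.4, -5.1, 16.6]
contact_force: [1.9, -8.0, 1.1]
tool_pos: [504.5, -4.8, 16.6]
contact_force: [1.8, -7.9, 1.7]
tool_pos: [503.5, -4.5, 16.6]
contact_force: [2.3, -8.1, 0.8]
t 9.3 pos [503.5  -4.5  16.6] rpy [-3.141  0.004  2.8  ] F [ 2.3 -8.1  0.8] w 45.0 ff 30.0
shift [-0.013 -0.    -0.004] turn [-0.0002  0.0013  0.    ]
```

```bash
python3 -m handwheel '0.01 0 0 0 0 0 -1; 0.01 0 0 0 0 0 -1' | sed -n '2p;4p'
python3 -m handwheel '0.01 0 0 0 0 0 -1; 0.01 0 0 0 0 0 -1' | sed -n '2p;4p'
python3 -m handwheel '0.01 0 0 0 0 0 -1; 0.01 0 0 0 0 0 -1' | sed -n '2p;4p'
python3 -c "from h import *;plan(504.7,-4.9,17,2.7996)"
```

```text
tool_pos: [502.6, -4.1, 16.6]
contact_force: [2.3, -7.7, 1.3]
tool_pos: [501.9, -3.9, 16.6]
contact_force: [2.8, -9.4, 0.2]
tool_pos: [501.8, -3.8, 16.7]
contact_force: [4.4, -10.4, -1.8]
t 9.8 pos [501.8  -3.8  16.7] rpy [-3.141  0.006  2.8  ] F [  4.4 -10.4  -1.8] w 45.4 ff 30.0
shift [-0.031 -0.    -0.003] turn [-0.0002  0.002   0.    ]
```

```bash
python3 -m handwheel '0.01 0 0 0 0 0 -1; 0.01 0 0 0 0 0 -1' | sed -n '2p;4p'
python3 -m handwheel '0 0 0 0 0 0 0.3; 0 0 0 0 0 0 0.3; 0 0 0 0 0 0 0.3; 0 0 0 0 0 0 0.3; 0 0 0 0 0 0 0.3; 0 0 0 0 0 0 0.3; 0 0 0 0 0 0 0.3'
python3 -c "
from h import *;plan(504.7,-4.9,17,2.7996)
from plant import viewer
p=viewer.capture('scene');cv2.imwrite('pics/s4.png',cv2.resize(p['frame'][150:240,215:335,::-1],(800,600),interpolation=2))"
```

```text
tool_pos: [501.7, -3.8, 16.8]
contact_force: [7.1, -11.0, -3.9]
time: 10.6
tool_pos: [498.0, -1.6, 16.2]
tcp_rot: [-3.142, -0.0, 2.8]
contact_force: [0.7, 0.3, 0.8]
grip_width: 59.5
finger_force: 0.0
t 10.6 pos [498.   -1.6  16.2] rpy [-3.142 -0.     2.8  ] F [0.7 0.3 0.8] w 59.5 ff 0.0
shift [-0.074 -0.009 -0.008] turn [-0.     -0.0001  0.    ]
```

View pics/s4.png

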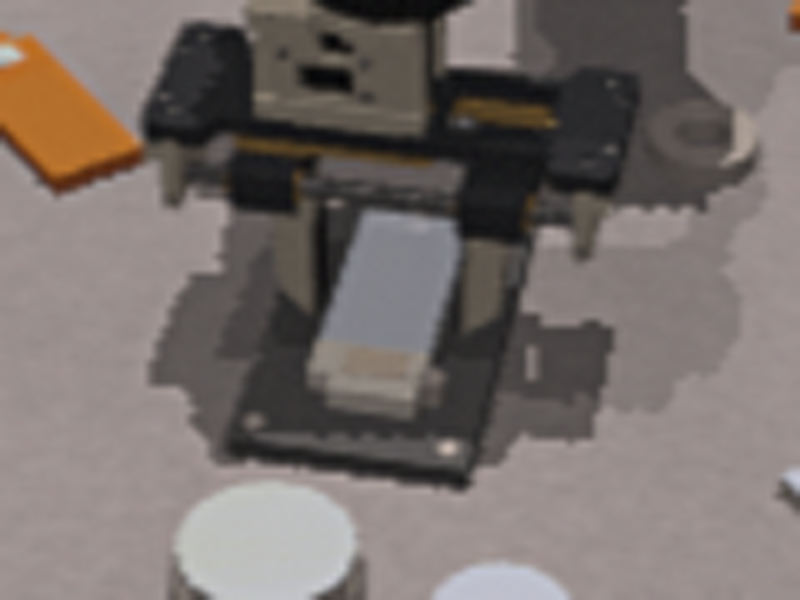

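The plate lies against the end pin, with the side pin beside its right edge at crop (430,385), and the fingers are open. I'll retreat and check from above.

```bash
python3 -m handwheel '0 0 -0.3 0 0 0 0.3; 0 0 -1 0 0 0 0.3; 0 0 -1 0 0 0 0.3; 0 0 -1 0 0 0 0.3' >/dev/null
python3 -m handwheel '0 1 0 0 0 0 0.3; 0 1 0 0 0 0 0.3; 0 1 0 0 0 0 0.3' >/dev/null
python3 -m handwheel '0 1 0 0 0 0 0.3; 0 1 0 0 0 0 0.3; 0 1 0 0 0 0 0.3; 0 1 0 0 0 0 0.3' |head -2
python3 - <<'E'
from plant import viewer
from h import *
p=viewer.capture("top"); K=8; x0,y0=228,185
im=cv2.resize(p["frame"][y0:y0+75,x0:x0+100,::-1],(800,600),interpolation=cv2.INTER_CUBIC)
a=-.342;c,s=np.cos(a),np.sin(a)
P=lambda u,v,z:((proj(p,(502.4+c*u-s*v,-4.1+s*u+c*v,z))-(x0,y0)+.5)*K).round().astype(int)
cv2.polylines(im,[np.array([P(*q,22) for q in((60,23),(60,-23),(-60,-23),(-60,23))])],True,(0,0,255),1)
for q in((48,28),(-48,28),(-65,0)): cv2.circle(im,tuple(map(int,P(*q,26))),16,(0,255,0),1)
cv2.imwrite("pics/t4.png",im)
for d in viewer.cut_out("plate",p):
    if np.hypot(*(np.array(d["centre"])-(271,226)))<20:
        k=max(cv2.findContours(d["pixels"].astype(np.uint8),0,2)[0],key=cv2.contourArea)
        print(d["score"],cv2.minAreaRect(np.array([ray(p,u[0],20)[:2] for u in k],np.float32)))
E
```

```text
time: 11.57
tool_pos: [565.7, 190.4, 115.4]
0.59 ((502.5286560058594, -3.5361251831054688), (45.931941986083984, 118.64991760253906), 70.75804901123047)
```

View pics/t4.png

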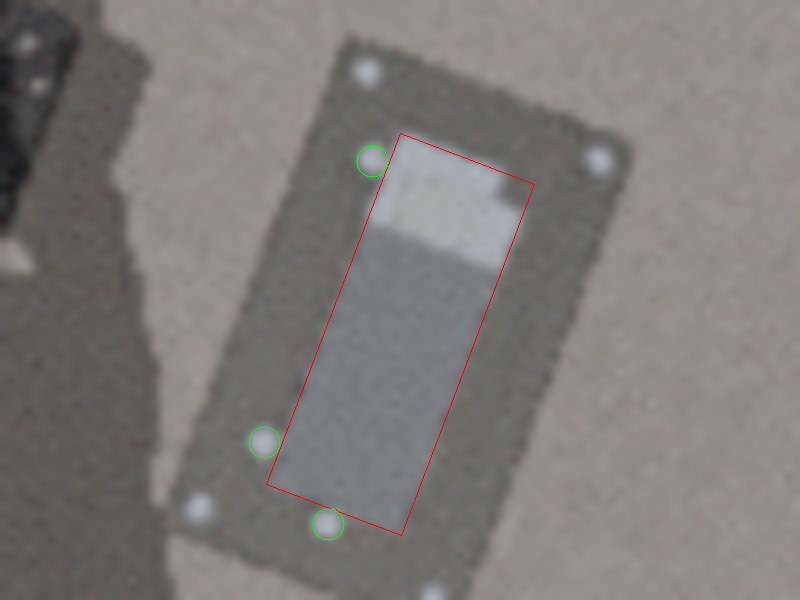

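The plate is home: its outline matches the seat to about 0.5 mm and 0.006 rad, and the notch is at the open side. Next I return and pick it up.

```bash
python3 -m handwheel '0 -1 0 0 0 0 0.3; 0 -1 0 0 0 0 0.3; 0 -1 0 0 0 0 0.3' >/dev/null
python3 -m handwheel '0 -1 0 0 0 0 0.5; 0 -1 0 0 0 0 0.5; 0 -1 0 0 0 0 0.5; 0 -1 0 0 0 0 0.5;0 -1 0 0 0 0 0.5' >/dev/null
python3 -c "from h import *;plan(500.5,-3.4,18,2.7996)"
```

```text
t 12.3 pos [497.4  -3.5 116.4] rpy [-3.142 -0.     2.795] F [-0.1  0.3  0.3] w 68.8 ff 0.0
shift [-0.029  0.011  0.984] turn [-0.     -0.     -0.0013]
```

```bash
python3 -m handwheel '-0.03 0.01 0.4 0 0 0 0.5; -0.03 0.01 0.8 0 0 0 0.5; -0.03 0.01 0.98 0 0 0 0.5; -0.03 0.01 0.98 0 0 0 0.5;-0.03 0.01 0.98 0 0 0 0.5' |sed -n '2p;4p'
python3 -m handwheel '0 0 0 0 0 0 -1; 0 0 0 0 0 0 -1; 0 0 0 0 0 0 -1; 0 0 0 0 0 0 -1; 0 0 0 0 0 0 -1; 0 0 0 0 0 0 -1'
python3 -m handwheel '0 0 -0.2 0 0 0 -1; 0 0 -0.5 0 0 0 -1; 0 0 -0.85 0 0 0 -1; 0 0 -0.85 0 0 0 -1; 0 0 -0.85 0 0 0 -1'
python3 -c "
from h import *;a=-.963
# plate centre is 2 mm ahead of TCP along plate x; label 47 mm ahead
plan(554.4-47*np.cos(a),-287.9-47*np.sin(a),95,a+np.pi)
print(554.4-47*np.cos(a),-287.9-47*np.sin(a))"
```

```text
tool_pos: [501.0, -1.2, 17.7]
contact_force: [0.7, -0.1, 0.6]
time: 13.25
tool_pos: [501.6, -3.6, 19.4]
tcp_rot: [-3.139, 0.002, 2.801]
contact_force: [-3.9, -9.1, 4.9]
grip_width: 44.5
finger_force: 30.0
time: 13.67
tool_pos: [502.7, -2.0, 105.5]
tcp_rot: [3.141, 0.005, 2.8]
contact_force: [0.0, 0.0, -1.9]
grip_width: 44.5
finger_force: 30.0
t 13.7 pos [502.7  -2.  105.5] rpy [3.141 0.005 2.8  ] F [ 0.   0.  -1.9] w 44.5 ff 30.0
shift [-1.063 -2.246  0.109] turn [0.0008 0.0016 0.1977]
527.5601877918521 -249.31730335200302
```

```bash
python3 -m handwheel '-0.15 -0.3 0 0 0 0 -1; -0.35 -0.75 0 0 0 0 -1; -0.35 -0.75 0 0 0 0 -1; -0.35 -0.75 0 0 0 0 -1' >/dev/null
python3 -m handwheel '-0.35 -0.75 0 0 0 0.198 -1; -0.35 -0.75 0 0 0 0.198 -1; -0.35 -0.75 0 0 0 0.198 -1; -0.35 -0.75 0 0 0 0.198 -1; -0.35 -0.75 0 0 0 0.198 -1; -0.35 -0.75 0 0 0 0.198 -1'>/dev/null
python3 -c "from h import *;plan(527.6,-249.3,95,2.1786)"
```

```text
t 14.5 pos [ 516.2 -165.4  102.1] rpy [-3.141e+00 -2.000e-03  2.173e+00] F [ 0.5  0.  -1.4] w 44.9 ff 30.0
shift [-0.756 -0.382  0.07 ] turn [-0.0003 -0.0008 -0.0018]
```

```bash
python3 -m handwheel '-0.3 -0.15 0.03 0 0 0 -1; -0.55 -0.28 0.07 0 0 -0.0018 -1; -0.7 -0.35 0.07 0 0 -0.0018 -1; -0.756 -0.38 0.07 0 0 -0.0018 -1; -0.756 -0.38 0.07 0 0 -0.0018 -1; -0.756 -0.38 0.07 0 0 -0.0018 -1' >/dev/null
python3 - <<'E'
from h import *
plan(527.6,-249.3,95,2.1786)
from plant import viewer
p=viewer.capture("top");q=viewer.capture("scene")
print("label should be", proj(p,(554.4,-287.9,105)), proj(q,(554.4,-287.9,105)))
def c(p,x,y,w,X):
    i=cv2.resize(p["frame"][y-w*3//2:y+w*3//2,x-w:x+w,::-1],(400,600),interpolation=cv2.INTER_CUBIC)
    for Z,col in((105,(0,0,255)),):
        u=(proj(p,X)-(x-w,y-w*3//2)+.5)*200/w; cv2.drawMarker(i,tuple(map(int,u)),col,0,14,1)
    return i
L=(554.4,-287.9,105)
cv2.imwrite("pics/f.png",np.hstack([c(p,390,210,40,L),c(q,*proj(q,L).astype(int),40,L)]))
E
```

```text
t 15.0 pos [ 528.5 -249.    95.7] rpy [-3.141e+00 -2.000e-03  2.185e+00] F [-0.2  0.1 -1. ] w 44.6 ff 30.0
shift [ 0.003 -0.009  0.007] turn [-0.0001 -0.0005  0.002 ]
label should be [396.75927136 205.136314  ] [162.26626863 192.43097196]
```

View pics/f.png

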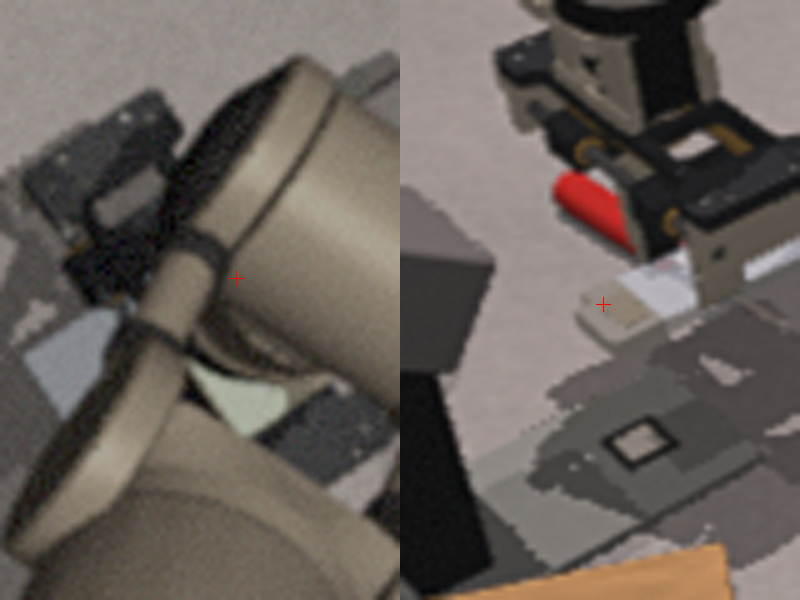

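The frosted end seems a few pixels right of the marker at (603,305), so I'll check with an outline overlay.

```bash
python3 - <<'E'
from h import *
from plant import viewer
q=viewer.capture("scene"); K=12; x0,y0=140,165
im=cv2.resize(q["frame"][y0:y0+50,x0:x0+66,::-1],None,fx=K,fy=K,interpolation=cv2.INTER_CUBIC)
a=2.185-np.pi;c,s=np.cos(a),np.sin(a);X=np.array([528.5,-249.])
P=lambda u,v,z:((proj(q,(X[0]+c*u-s*v,X[1]+s*u+c*v,z))-(x0,y0)+.5)*K).round().astype(int)
for z,col in((101.5,(0,0,255)),(91.5,(0,255,0))): cv2.polylines(im,[np.array([P(2+m,n,z) for m,n in((60,23),(60,-23),(30,-23),(30,23))])],True,col,1)
cv2.imwrite("pics/g.png",im)
E
```

```text
(no output)
```

View pics/g.png

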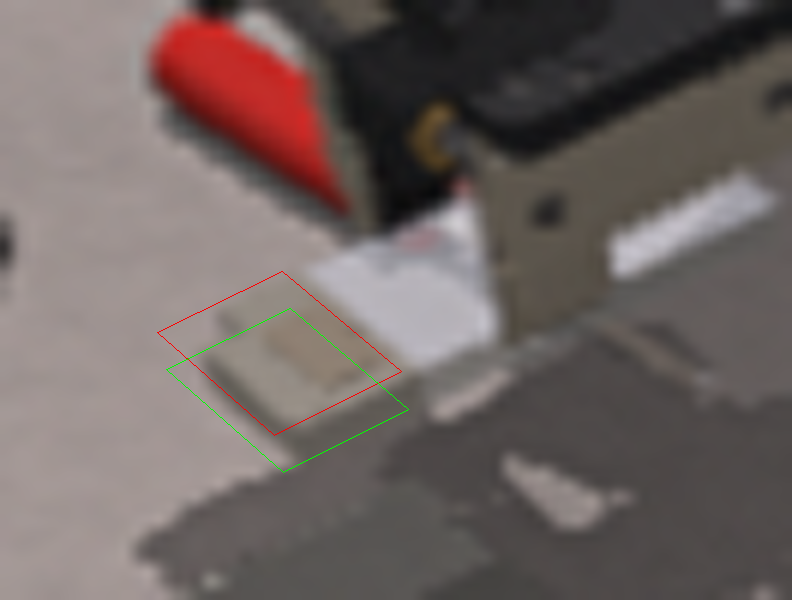

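The outline agrees to about 3 mm (limit 15 mm); the missing upper left corner at (190,320) is the notch. I'll let it settle and hand in.

```bash
python3 -m handwheel '-0.02 0 0 0 0 0 -1; -0.02 0 0 0 0 0 -1; -0.02 0 0 0 0 0 -1; -0.02 0 0 0 0 0 -1; -0.02 0 0 0 0 0 -1; -0.02 0 0 0 0 0 -1'
python3 -c "from plant import bot;print(bot.close_job())"
```

```text
time: 15.65
tool_pos: [530.0, -252.0, 96.2]
tcp_rot: [-3.142, 0.0, 2.183]
contact_force: [-0.1, 0.9, -1.3]
grip_width: 45.1
finger_force: 30.0
the job is handed in; nothing more can be done
None
```

The job is handed in at 15.7 s, verdict not shown: the camera showed the notched plate home on the fixture (about 0.5 mm off) after letting go, and it is now held by its clear glass, label about 3 mm from straight above the white square and about 10 cm up; I did not re-measure the other things on the bench afterwards.

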